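# Drop the red pin through the slotted cover of the handle-drilling jig

## Robot

A 6-joint arm with a two-finger parallel gripper is mounted at the origin on the work surface. World frame = base frame: x ahead of the robot, y to its left, z up, the work surface at z = 0. Lengths are in m, angles in rad, forces in N, time in s.
With the tool pointing down it reaches from about 0.4 to 0.825 m from the base axis. Payload 7 kg.
Tool frame: the origin (TCP) lies on the centre line of the jaws, within the pads' length; the fingertips stand 17 mm ahead of it and the grasp point (between the pads) lies 2 mm behind it; z points along the fingers, y is the direction in which the jaws open and shut (so a half turn about z gives the same grasp; the last joint's range is limited). The gripper opens to 88 mm and grips with 3 to 60 N. Pads are 19 mm wide; open, the fingers measure 130 mm over their backs; the gripper's body (78 mm by 193 mm) begins 47 mm behind the grasp point.
Start: joints at [-0.819, 0.359, 0.012, 0, -1.224, -0.288], TCP at [0.302, -0.604, 0.244] pointing down, gripper open.
Joint ranges: [-3.07, 3.07], [-1.43, 2.12], [-1.02, 1.25], [-3.03, 1.67], [-3.05, -0], [-3.03, 3.03]. Speed limits (rad/s): [2.39, 2.39, 3.01, 3.14, 3.14, 3.14].

## Interface

Orientations are given as a 3x3 rotation matrix whose columns are the frame's x, y, z axes.
In Python, from station import bot gives the robot as it stands. Calls block until the motion is done:
- bot.reach(position, orientation): joint-space move of the TCP to a pose.
- bot.movel(position, frame=None, velocity=0.15, guard=None): straight line of the TCP; frame=None keeps the orientation; velocity is the mean speed in m/s. With guard (N) it stops when the force on the tool has changed by that much, and returns True; else False.
- bot.set_joints(angles): joint-space move.
- bot.grip(opening, squeeze=None): finger opening in m; squeeze is the grip in N (None keeps the last); returns when the fingers have stopped.
- bot.dwell(seconds).
- bot.ik(position, orientation): joint angles nearest the present ones, or None.
- bot.read_camera(name): name is "scene" or "top" or "wrist"; returns a dict with "image" (384x512x3 uint8, red, green, blue), "depth" (384x512 float32, m along the optical axis (not along the pixel's ray), 0 where there is no reading), "intrinsics" (3x3 intrinsics, pixels), "pose" (4x4, takes a point from camera to world coordinates). Camera axes: x right, y up, looking along -z (the intrinsics and any distortion apply to the point x, -y, -z); pixel columns grow to the right and rows downward; lengths in m; the calibration is good to about 2 mm. A picture is of the moment at which its call begins.
A pose or a line that the arm cannot do raises bot.MotionError and nothing moves.
- bot.hand_in(): hands the job in, once; it reports no verdict.
Readings, each from a call of its own:
- bot.read_t(): time.
- bot.read_q(): joint angles.
- bot.read_dq(): joint speeds.
- bot.read_joint_efforts(): joint torques, N m.
- bot.read_ee_pos(): TCP position.
- bot.read_eef_rot(): TCP orientation.
- bot.read_wrist_force(): force on the tool from outside, world axes, zero at the start.
- bot.read_ft_torque(): the same for the moment, N m.
- bot.read_opening(): finger opening in m.
Only numpy, scipy, OpenCV 4.12 (cv2) and the standard library are available. Lean on these libraries where they do the work, as an engineer would, in place of code of your own. Each camera call takes 0.05 s, during which the arm holds its last target.

## Task

Pull the red-handled drop pin out of the wooden rack, set its tip upright into the yellow-marked end of the slot in the blue jig's cover plate, and slide it along the slot, tip kept below the plate's top, to the other end until it drops into the hole underneath. Let go of it standing there with its collar down on the plate. Leave the other two pins in the rack.

Things in the scene. Friction and masses are not known exactly. Their poses are not given: they have to be found in the camera images.
- red_pin_grip (a point): drop pin, red grip 28 mm thick, 44 tall; under it a steel collar 54 wide, 6 thick, then a shank 14 thick, 48 long, tapered to 6 at the tip; about 150 g. Stands in one of three 20 mm holes, 85 mm apart, of a fixed wooden rack 60 mm high, collar on the rack. Point: centre of the grip, 28 mm above the collar's underside, 76 above the tip. z up the pin; at the start x runs along the rack's row.
- hole (a point): point on the top face of the fixed blue jig's cover plate, over the hole; z up, 66 mm above the bench. A slot 32 mm wide runs through the 16 mm plate from 16 mm behind the point (-x) to 80 mm ahead (+x, yellow band; its yellow half is beyond x = 40). Under it a solid floor, but for the 30 mm hole at the point, which takes the shank until the collar rests on the plate. From y = 43 a wood blank, 8 high.
- black_pin_grip (a point): black-handled drop pin, same shape and size as the red one; it stays in the rack. The point is the centre of its grip, z up along the pin.
- green_pin_grip (a point): green-handled drop pin, same shape and size as the red one; it stays in the rack. The point is the centre of its grip, z up along the pin.
Things that resemble listed ones, but are neither listed nor needed, are in the scene too. What is shaped like the part that bears red_pin_grip but orange or pink is not meant.

How it is judged:
On the way, in this order (a step that is already met when the one before it is completed fails the run):
1. the red pin's tip is in the yellow half of the slot, below the plate's top, pin upright (z of red_pin_grip in the frame of hole between 0.05 and 0.075 m and y of red_pin_grip in the frame of hole between -0.02 and 0.02 m and angle between red_pin_grip's own z axis and vertical below 0.2 rad and x of red_pin_grip in the frame of hole between 0.04 and 0.085 m), for 0.1 s.
2. the red pin's tip, still in the slot, passes the slot's middle on its way to the hole (z of red_pin_grip in the frame of hole between 0.05 and 0.075 m and y of red_pin_grip in the frame of hole between -0.02 and 0.02 m and angle between red_pin_grip's own z axis and vertical below 0.2 rad and x of red_pin_grip in the frame of hole between 0.012 and 0.036 m).
At the end, for the whole second after the job is handed in: The red pin stands released and at rest in the jig's hole: grip centre within 18 mm of the hole's axis, collar down on the plate (grip centre 22 to 34 mm above the plate's top), upright within about 8 degrees; the black and green pins are within 30 mm of where they started (horizontal distance between red_pin_grip and hole below 0.018 m and z of red_pin_grip in the frame of hole between 0.022 and 0.034 m and angle between red_pin_grip's own z axis and vertical below 0.15 rad and linear speed of red_pin below 0.02 m/s and distance of each of black_pin_grip, green_pin_grip from where it was at the start of the episode below 0.03 m); the robot touches nothing.
It fails at once if the black or green pin is taken or knocked out of the rack (moved over 30 mm) (distance of any of black_pin_grip, green_pin_grip from where it was at the start of the episode above 0.03 m).
It also fails if it takes over 45 s, if anything falls off the work surface, if the arm or the gripper's body presses on something with over 40 N, if the wrist force passes 120 N, or if a joint passes its speed limit or range.

## Working session

There is one attempt and no reset: what is moved stays moved. The work goes in short steps, each a Python script; the robot and the scene stay as the last script left them, time stands still between calls to the robot, and variables do not carry over. Pictures are saved under pics/ and viewed, and the job is handed in when it is done.

```bash
mkdir -p pics; ls
cat > h.py <<'E'
import numpy as np, cv2
from station import bot
def save(n,im): cv2.imwrite('pics/'+n+'.png',cv2.cvtColor(im,cv2.COLOR_RGB2BGR))
def cloud(c):
    K=c['intrinsics'];d=c['depth'];v,u=np.mgrid[0:d.shape[0],0:d.shape[1]]
    p=np.stack([(u-K[0,2])/K[0,0]*d,-(v-K[1,2])/K[1,1]*d,-d],-1)
    T=np.array(c['pose']);return p@T[:3,:3].T+T[:3,3]
def onplane(c,u,v,z):
    K=c['intrinsics'];T=np.array(c['pose'])
    r=T[:3,:3]@np.array([(u-K[0,2])/K[0,0],-(v-K[1,2])/K[1,1],-1]);o=T[:3,3]
    return o+r*(z-o[2])/r[2]
E
python3 - <<'E'
from h import *
import pickle
for n in ['scene','top','wrist']:
    c=bot.read_camera(n);save(n+'0',c['image']);pickle.dump(c,open(n+'0.pkl','wb'));print(n,c['intrinsics'],np.round(c['pose'],3), c.keys())
print(bot.read_t())
E
```

```text
pics
scene [[486.94367393   0.         249.61955732]
 [  0.         486.94367393 189.60268727]
 [  0.           0.           1.        ]] [[ 0.795 -0.37   0.481  1.089]
 [ 0.607  0.486 -0.629 -0.635]
 [-0.002  0.792  0.611  0.751]
 [ 0.     0.     0.     1.   ]] dict_keys(['image', 'depth', 'intrinsics', 'pose'])
top [[401.9687267    0.         259.16112671]
 [  0.         401.9687267  193.6117879 ]
 [  0.           0.           1.        ]] [[ 0.022  0.999 -0.043  0.52 ]
 [-1.     0.022  0.001  0.065]
 [ 0.002  0.043  0.999  0.993]
 [ 0.     0.     0.     1.   ]] dict_keys(['image', 'depth', 'intrinsics', 'pose'])
wrist [[281.92556943   0.         253.7458294 ]
 [  0.         281.92556943 195.10183392]
 [  0.           0.           1.        ]] [[-0.448 -0.867 -0.218  0.244]
 [ 0.894 -0.433 -0.112 -0.632]
 [ 0.003 -0.245  0.97   0.384]
 [ 0.     0.     0.     1.   ]] dict_keys(['image', 'depth', 'intrinsics', 'pose'])
0.15
```

View pics/scene0.png

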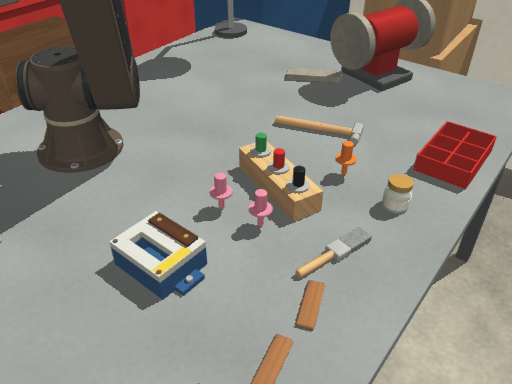

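View pics/top0.png

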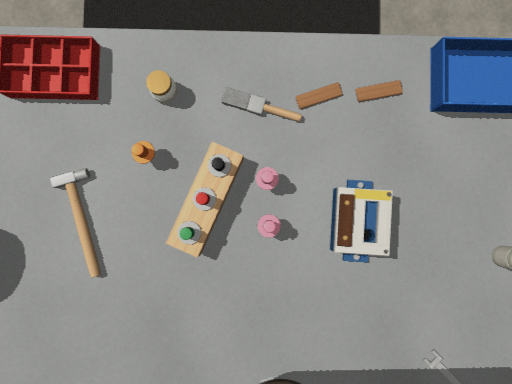

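Scene: the red pin is in the middle of the rack (top view 203,199), with black at (218,163) and green at (187,233). Lookalikes are pink (267,178) and (269,226), and orange (143,152). The red bin (50,67) and grinder are not pins. The jig has its yellow end at (373,195) and its dark hole near (369,236).

Run:
```python
from h import *
import pickle
t=pickle.load(open('top0.pkl','rb'));s=pickle.load(open('scene0.pkl','rb'))
for nm,c,box in [('top',t,(130,270,150,270)),('scene',s,(120,300,220,340))]:
    im=c['image'];hsv=cv2.cvtColor(im,cv2.COLOR_RGB2HSV);P=cloud(c)
    H,S,V=[hsv[...,i].astype(int) for i in range(3)]
    red=((H<4)|(H>176))&(S>190)&(V>80)
    ms={'red':red,'green':(H>50)&(H<80)&(S>120),'black':(V<45),'yellow':(H>22)&(H<32)&(S>180)&(V>150)}
    for k,m in ms.items():
        n,l,st,ce=cv2.connectedComponentsWithStats(m.astype(np.uint8))
        for i in range(1,n):
            if 25<st[i,4]<2500:
                p=P[l==i]; p=p[p[:,2]>0.02]
                if len(p): print(nm,k,st[i],np.round(ce[i],1),np.round(np.median(p,0),4),np.round(np.percentile(p,[2,98],axis=0),3).tolist(), 'plane .132',np.round(onplane(c,*ce[i],.132)[:2],4))
im=t['image']
a=cv2.resize(im[170:275,315:410],None,fx=6,fy=6,interpolation=cv2.INTER_NEAREST)
b=cv2.resize(im[135:265,155:285],None,fx=4.5,fy=4.5,interpolation=cv2.INTER_NEAREST)
save('crop_jig',a);save('crop_rack',b)
c=s['image'];save('crop_scene',cv2.resize(c[120:300,100:330],None,fx=3,fy=3,interpolation=cv2.INTER_CUBIC))
```

```text
top red [  4  71  25  20 207] [16.6 79.8] [0.7937 0.6669 0.0499] [[0.553, 0.136, 0.049], [0.794, 0.674, 0.88]] plane .132 [0.7928 0.5947]
top green [180 228  14  12 102] [187.2 233.4] [0.468  0.2186 0.1102] [[0.458, 0.209, 0.093], [0.48, 0.233, 0.114]] plane .132 [0.469  0.2152]
top black [215 160  10  11  39] [220.9 166.5] [0.6151 0.1493 0.1074] [[0.611, 0.144, 0.079], [0.629, 0.162, 0.112]] plane .132 [0.6139 0.1471]
top black [364 230   7  11  60] [366.7 234.8] [ 0.4558 -0.1991  0.02  ] [[0.456, -0.199, 0.02], [0.456, -0.199, 0.02]] plane .132 [ 0.4744 -0.168 ]
scene red [372   8  41  18 235] [392.6  15.6] [0.4777 0.9471 0.2241] [[0.445, 0.855, 0.212], [0.513, 1.018, 0.231]] plane .132 [0.372  1.2137]
scene red [ 414  122   82   66 1851] [455.7 153.8] [0.8616 0.5446 0.0397] [[0.793, 0.466, 0.021], [0.929, 0.687, 0.052]] plane .132 [0.8963 0.3956]
scene red [275 149  10  19 108] [279.6 156.7] [0.5547 0.1811 0.1037] [[0.541, 0.173, 0.072], [0.561, 0.195, 0.113]] plane .132 [0.5806 0.1411]
scene green [256 133  10  19 164] [260.9 141.9] [0.4751 0.2128 0.0961] [[0.462, 0.207, 0.07], [0.483, 0.229, 0.112]] plane .132 [0.5093 0.1661]
scene black [112   0  19  72 443] [122.5  29.9] [0.1796 0.0716 0.3594] [[0.141, 0.028, 0.271], [0.219, 0.114, 0.437]] plane .132 [-0.3415  0.4763]
scene black [55 54 24 11 93] [67.6 59.7] [ 0.0474 -0.0051  0.2777] [[0.038, -0.034, 0.276], [0.059, 0.026, 0.28]] plane .132 [-0.2725  0.1895]
scene black [ 17  82  23  29 201] [25.5 98. ] [-0.0252 -0.1019  0.1928] [[-0.04, -0.111, 0.15], [-0.007, -0.082, 0.227]] plane .132 [-0.1421 -0.0435]
scene black [ 82  84  15  26 184] [88.4 97.1] [0.0919 0.0005 0.19  ] [[0.074, -0.008, 0.146], [0.1, 0.018, 0.223]] plane .132 [-0.0085  0.0651]
scene black [293 167  12  20 177] [298.4 177. ] [0.6305 0.146  0.094 ] [[0.619, 0.141, 0.069], [0.639, 0.159, 0.112]] plane .132 [0.6575 0.1009]
```

View pics/crop_jig.png

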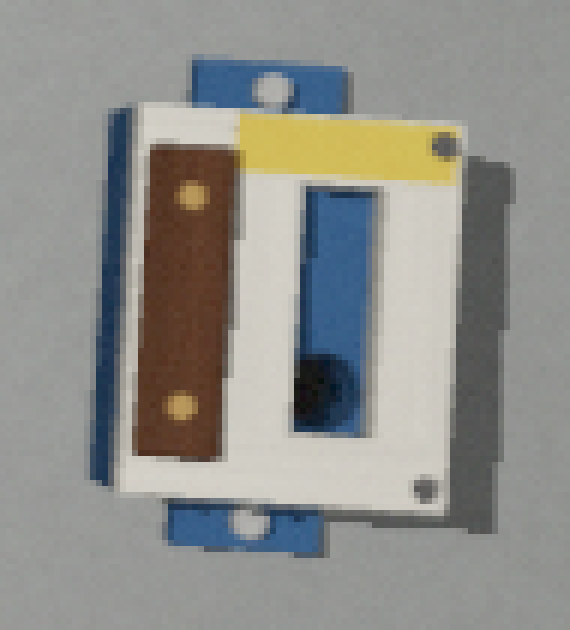

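View pics/crop_scene.png

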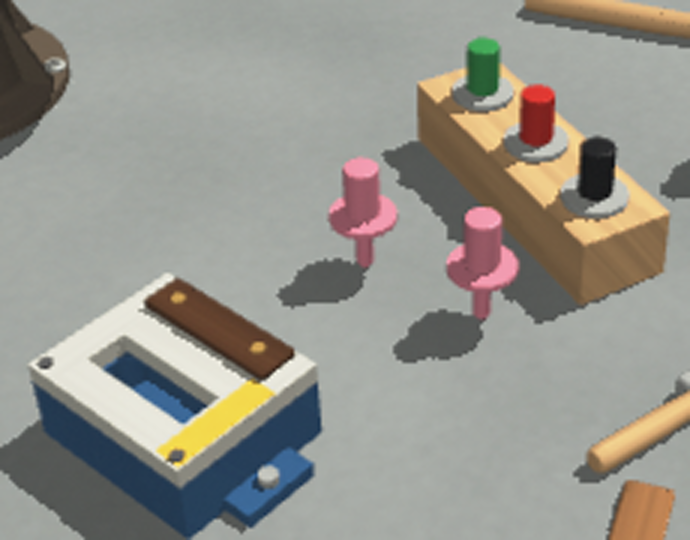

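View pics/crop_rack.png

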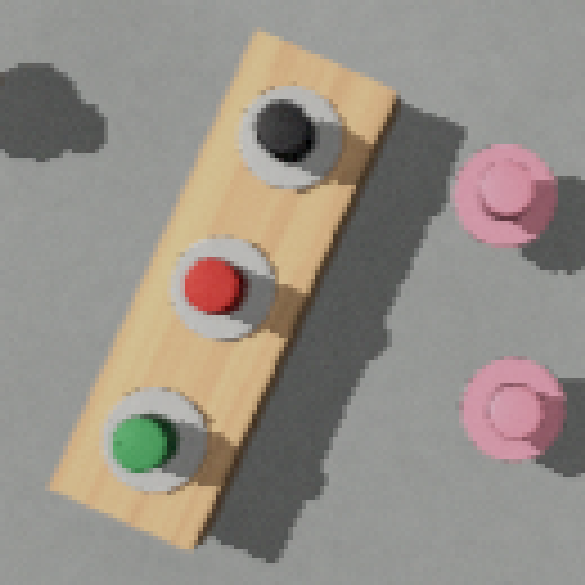

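View pics/wrist0.png

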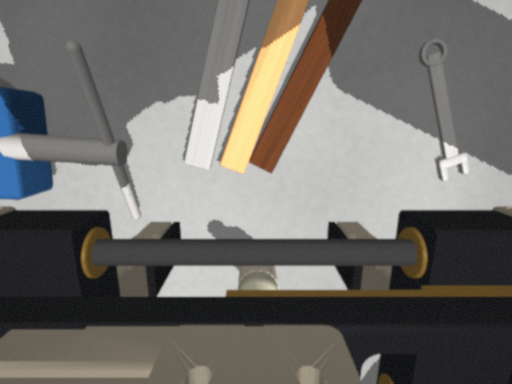

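Run:
```python
from h import *
import pickle
t=pickle.load(open('top0.pkl','rb'));s=pickle.load(open('scene0.pkl','rb'))
def comp(c,m,box):
    x0,y0,x1,y1=box;z=np.zeros(m.shape,np.uint8);z[y0:y1,x0:x1]=m[y0:y1,x0:x1]
    n,l,st,ce=cv2.connectedComponentsWithStats(z);i=1+np.argmax(st[1:,4]);return (l==i),ce[i],st[i]
for nm,c in [('top',t),('scene',s)]:
    im=c['image'].astype(int);R,G,B=im[...,0],im[...,1],im[...,2];P=cloud(c)
    for k,m,tb,sb in [('red',(R>110)&(G<70)&(B<70),(190,185,220,210),(265,140,295,172)),('green',(G>R+40)&(G>B+25),(175,220,205,245),(250,130,272,155)),('black',(R<75)&(G<75)&(B<75),(205,150,226,174),(288,160,310,190))]:
        q,ce,st=comp(c,m,tb if nm=='top' else sb)
        p=P[q]; tp=p[p[:,2]>0.104] if (p[:,2]>.104).sum()>8 else p
        print(nm,k,st,'depthtop',np.round([tp.mean(0)],4),'plane.11',np.round(onplane(c,*ce,.110)[:2],4))
    # rack top plane, jig plate white
    W=(R>170)&(G>165)&(B>150)&(abs(R-B)<40)
    q,ce,st=comp(c,W,(325,180,400,265) if nm=='top' else (100,200,215,285))
    p=P[q];print(nm,'white',st,'z',np.median(p[:,2]))
    cs,h=cv2.findContours(q.astype(np.uint8),cv2.RETR_CCOMP,cv2.CHAIN_APPROX_NONE)
    for ct,hh in zip(cs,h[0]):
        if len(ct)>40:
            (cx,cy),wh,a=r=cv2.minAreaRect(ct);b=cv2.boxPoints(r)
            print(' hole' if hh[3]>=0 else ' outer',[np.round(onplane(c,*x,.066)[:2],4).tolist() for x in b])
    # yellow
    Y=(R>180)&(G>150)&(B<110)
    q,ce,st=comp(c,Y,(325,180,400,265) if nm=='top' else (140,230,215,285))
    cs,_=cv2.findContours(q.astype(np.uint8),0,1);b=cv2.boxPoints(cv2.minAreaRect(cs[0]))
    print(' yellow',np.median(P[q],0).round(4),[np.round(onplane(c,*x,.066)[:2],4).tolist() for x in b])
```

```text
top red [197 193  11  12  74] depthtop [[0.545  0.1849 0.122 ]] plane.11 [0.545  0.1865]
top green [180 228  12  12 118] depthtop [[0.4687 0.22   0.1254]] plane.11 [0.4676 0.2228]
top black [212 158  13  13 125] depthtop [[0.6223 0.1556 0.1187]] plane.11 [0.6217 0.1552]
top white [ 335  187   57   69 1699] z 0.0656951436968467
 outer [[0.4297, -0.1114], [0.5804, -0.1178], [0.5761, -0.2437], [0.4255, -0.2365]]
 hole [[0.4523, -0.1745], [0.5532, -0.179], [0.552, -0.2156], [0.4511, -0.2109]]
 yellow [ 0.5644 -0.1956  0.0661] [[0.5559, -0.1565], [0.5763, -0.1578], [0.5723, -0.2396], [0.5519, -0.2383]]
scene red [274 149  11  20 187] depthtop [[0.558  0.1716 0.119 ]] plane.11 [0.5646 0.162 ]
scene green [256 132  11  20 173] depthtop [[0.471  0.2178 0.1095]] plane.11 [0.4875 0.1961]
scene black [292 166  13  21 216] depthtop [[0.6391 0.1325 0.1252]] plane.11 [0.6405 0.1301]
scene white [ 109  211   73   66 1379] z 0.0662147014014236
 outer [[0.4255, -0.2385], [0.3712, -0.1043], [0.5414, -0.1238], [0.5757, -0.2457]]
 hole [[0.4548, -0.2136], [0.4394, -0.1764], [0.5506, -0.1816], [0.5621, -0.2167]]
 yellow [ 0.565  -0.1988  0.0666] [[0.5526, -0.2391], [0.5556, -0.1524], [0.5764, -0.16], [0.5723, -0.2451]]
```

Everything is consistent: the plate is at z≈0.066, the slot measures 96x32 after edge bias, and the pins are about 85 mm apart. The crop shows the red pin as the middle one in the rack, between green and black, with the pink pins standing outside it. I'll refine the red grip position and check IK.

```bash
cat >> h.py <<'E'
A=-0.045
HOLE=np.array([.4702,-.1936,.066]); JX=np.array([np.cos(A),np.sin(A),0])
def rot(a): # tool down, tool y axis along angle a
    y=np.array([np.cos(a),np.sin(a),0]);z=np.array([0,0,-1.]);return np.stack([np.cross(y,z),y,z],1)
def jig(x,z,y=0): return HOLE+x*JX+y*np.array([-JX[1],JX[0],0])+[0,0,z]
E
python3 - <<'E'
from h import *
import pickle
t=pickle.load(open('top0.pkl','rb'));s=pickle.load(open('scene0.pkl','rb'))
for nm,c,zp,bx in [('top',t,.110,((190,185,220,212),(175,220,205,245),(207,150,227,172))),('scene',s,.088,((268,142,292,172),(250,128,274,155),(288,160,310,190)))]:
    im=c['image'].astype(int);R,G,B=im[...,0],im[...,1],im[...,2]
    for (x0,y0,x1,y1),m in zip(bx,[(R>G+60)&(R>B+60)&(G<0.42*R),(G>R+30)&(G>B+20),(R<85)&(abs(R-B)<15)]):
        z=np.zeros(m.shape,np.uint8);z[y0:y1,x0:x1]=m[y0:y1,x0:x1]
        n,l,st,ce=cv2.connectedComponentsWithStats(z);i=1+np.argmax(st[1:,4])
        x,y,w,h,a=st[i];u,v=x+(w-1)/2,y+(h-1)/2
        print(nm,st[i],'bboxc',onplane(c,u,v,zp)[:2].round(4),'cent',onplane(c,*ce[i],zp)[:2].round(4))
red=[.5465,.186]
row=np.arctan2(-.0676,.154)
for g in (row+np.pi/2,row-np.pi/2):
    print('g',g,bot.ik([*red,.091],rot(g)))
for g in (A,A+np.pi): print('j',g,bot.ik(jig(.062,.09),rot(g)),bot.ik(jig(0,.03),rot(g)))
E
```

```text
top [196 193  12  11 109] bboxc [0.5459 0.19  ] cent [0.5458 0.1893]
top [180 228  13  12 122] bboxc [0.4674 0.2217] cent [0.4679 0.2227]
top [212 158  14  13 136] bboxc [0.6217 0.1546] cent [0.6217 0.1548]
scene [274 149  11  20 187] bboxc [0.548  0.1889] cent [0.546  0.1903]
scene [256 132  11  20 189] bboxc [0.4672 0.2249] cent [0.4663 0.2249]
scene [292 166  13  21 218] bboxc [0.6241 0.1559] cent [0.6251 0.1563]
g 1.157160228722867 [ 0.66673266  0.34361977 -0.39810611  0.         -0.82907045 -2.65116508]
g -1.984432424866926 [ 0.66673266  0.34361977 -0.39810611  0.         -0.82907045  0.49042757]
j -0.045 None None
j 3.096592653589793 [-0.00861025  0.25631351 -0.34875811  0.         -0.9657247  -0.03638975] [-0.00382516  0.23783679 -0.54332768  0.         -0.78963186 -0.04117484]
```

Run:
```python
from h import *
R=rot(-1.984)
bot.reach([.5463,.1897,.24],R)
bot.grip(.075)
print(bot.read_t(),bot.read_ee_pos())
c=bot.read_camera('wrist');save('w1',c['image'])
c=bot.read_camera('scene');save('s1',c['image'])
```

```text
3.5667 [0.54632225 0.18966047 0.23999276]
```

View pics/w1.png

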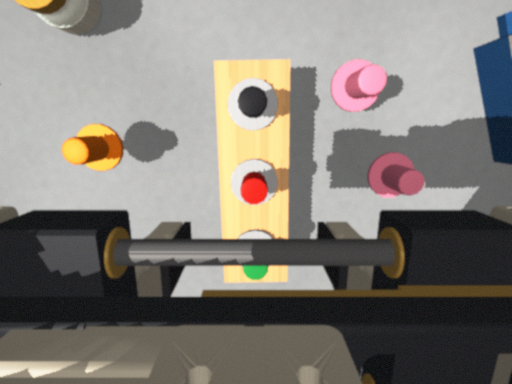

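View pics/s1.png

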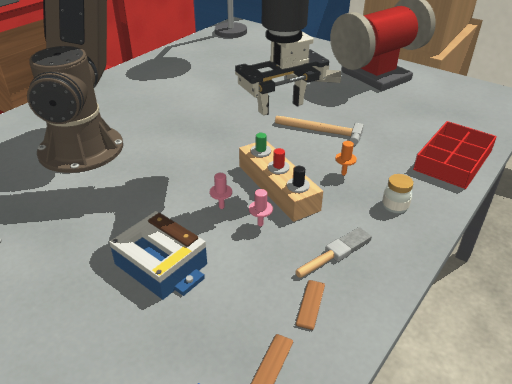

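The wrist view shows the red cap at (254,187), laterally centred between the fingers. Black (253,102) and green (255,268) lie along the row, clear of the jaws. I'll check the ray, then grasp.

Run:
```python
from h import *
c=bot.read_camera('wrist');print(onplane(c,254,189,.11),onplane(c,253,102,.11))
bot.movel([.5463,.1897,.15],velocity=.2)
print(bot.movel([.5463,.1897,.091],velocity=.08,guard=12))
bot.grip(.02,squeeze=35)
print(bot.read_t(),bot.read_ee_pos(),bot.read_opening(),bot.read_wrist_force())
c=bot.read_camera('scene');save('s2',c['image'][80:240,180:400])
```

```text
[0.55001171 0.18902195 0.11      ] [0.6253649  0.15704837 0.11      ]
False
6.0167 [0.54631823 0.18968135 0.09101319] 0.027162154704973424 [-0.28971266  0.15772028  1.49672668]
```

View pics/s2.png

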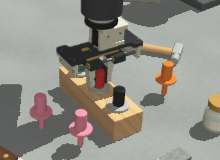

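The jaws stopped at 27 mm on the 28 mm grip, and the picture shows red between the fingers at about (98,78) with black undisturbed. Next I lift and check.

Run:
```python
from h import *
bot.movel([.5463,.1897,.26],velocity=.12)
print(bot.read_t(),bot.read_opening(),bot.read_wrist_force())
c=bot.read_camera('scene');save('s3',cv2.resize(c['image'][40:300,100:400],None,fx=2,fy=2))
q=bot.ik(jig(.062,.19),rot(A+np.pi));print(q)
bot.reach(jig(.062,.15),rot(A+np.pi))
print(bot.read_t(),bot.read_ee_pos(),bot.read_opening())
c=bot.read_camera('scene');save('s4',cv2.resize(c['image'][130:310,60:300],None,fx=3,fy=3))
c=bot.read_camera('top');save('t4',cv2.resize(c['image'][150:290,280:440],None,fx=4,fy=4))
```

```text
7.625 0.027567500728068926 [ 0.78949353 -0.64683167 -1.72472828]
[-0.00861025  0.17409593 -0.21126653  0.         -1.18543387 -0.03638975]
9.125 [ 0.53266295 -0.19565846  0.2161836 ] 0.02727193883970992
```

View pics/s3.png

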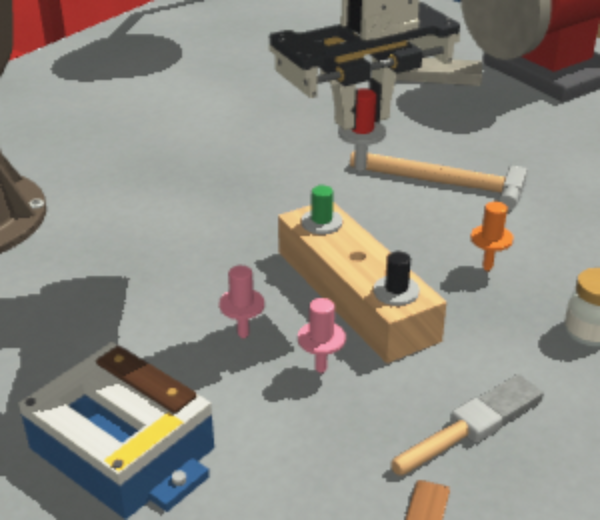

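View pics/s4.png

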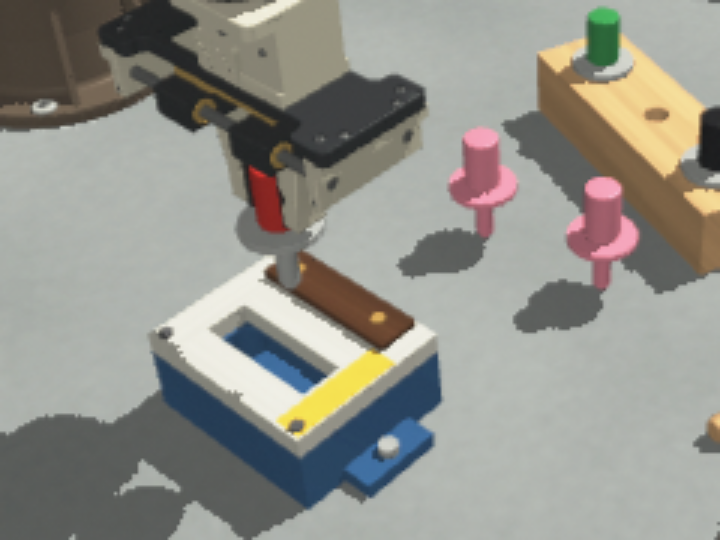

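The pin is out: s3 shows an empty middle hole, with green and black in place. In s4 it hangs over the jig with its tip at crop (291,286) and leans no more than the jig's own vertical edges do. I'll check the tip by ray and the tilt through the axis.

Run:
```python
from h import *
c=bot.read_camera('scene')
print('tip',onplane(c,60+291/3,130+286/3,.137))
im=c['image'].astype(int);R,G,B=im[...,0],im[...,1],im[...,2]
m=(R>100)&(G<.4*R);m[:170]=0;m[230:]=0;m[:,:120]=0;m[:,180:]=0
v,u=np.nonzero(m);print(len(u),u.mean(),v.mean(),'grip',onplane(c,u.mean(),v.mean(),.213))
P=cloud(c);p=P[m];print('red depth',np.median(p,0),np.percentile(p[:,2],[2,98]))
# collar: grey pixels around
g=P[165:235,125:175];zz=g[(g[...,2]>.17)&(g[...,2]<.20)];print(zz.mean(0),zz.min(0),zz.max(0))
print(bot.read_t())
```

```text
tip [ 0.53268815 -0.1966129   0.137     ]
154 148.42207792207793 196.3961038961039 grip [ 0.53343028 -0.20598441  0.213     ]
red depth [ 0.53734429 -0.20893073  0.21631186] [0.19433119 0.23505259]
[ 0.53934011 -0.20861316  0.19126134] [ 0.50733957 -0.22344033  0.1851639 ] [ 0.5594705  -0.17753468  0.19999852]
9.275
```

View pics/t4.png

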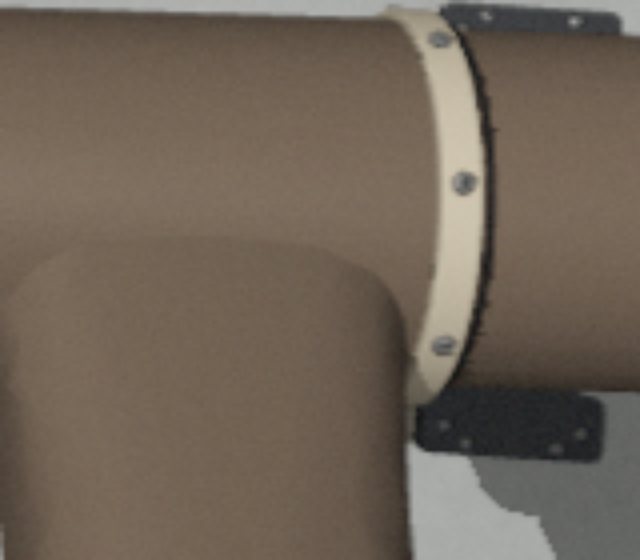

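The tip ray hits (0.5327,-0.1966) against the expected (0.5327,-0.1957), and the collar is centred at x=0.533. Insert and slide.

Run:
```python
from h import *
bot.movel(jig(.062,.09),velocity=.15)
g=bot.movel(jig(.062,.069),velocity=.04,guard=10)
print('down',g,bot.read_ee_pos()-HOLE,bot.read_wrist_force())
bot.dwell(.3)
c=bot.read_camera('scene');save('s5',cv2.resize(c['image'][130:310,60:300],None,fx=3,fy=3))
print(bot.read_t(),bot.read_opening())
```

```text
down False [ 0.06194956 -0.00286998  0.06895058] [-0.07724696 -0.58397085 -1.34509451]
10.85 0.027126377862286426
```

View pics/s5.png

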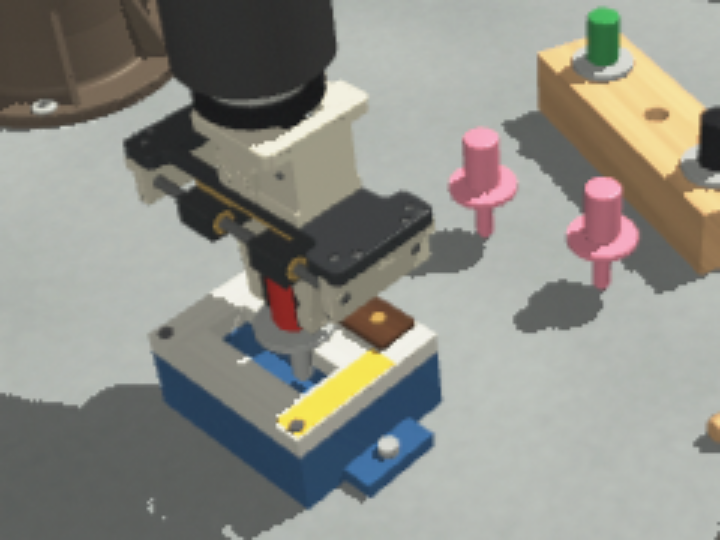

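The shank at crop (302,365) stands in the slot by the yellow band, with no contact force. Now the slide.

Run:
```python
from h import *
g=bot.movel(jig(.0,.069),velocity=.04,guard=12)
print('slide',g,bot.read_ee_pos()-HOLE,bot.read_wrist_force(),bot.read_t())
if not g:
    c=bot.read_camera('scene');save('s6',cv2.resize(c['image'][130:310,60:300],None,fx=3,fy=3))
    g=bot.movel(jig(.0,.032),velocity=.04,guard=10)
    print('drop',g,bot.read_ee_pos()-HOLE,bot.read_wrist_force(),bot.read_t())
    c=bot.read_camera('scene');save('s7',cv2.resize(c['image'][130:310,60:300],None,fx=3,fy=3))
```

```text
slide False [ 1.82895443e-04 -1.96136438e-05  6.89566144e-02] [ 0.20335868  0.01278548 -1.70239799] 12.55
drop False [ 1.95716561e-04 -1.84747519e-05  3.22294309e-02] [-0.23238171 -0.20988588 -1.93100293] 13.675
```

View pics/s7.png

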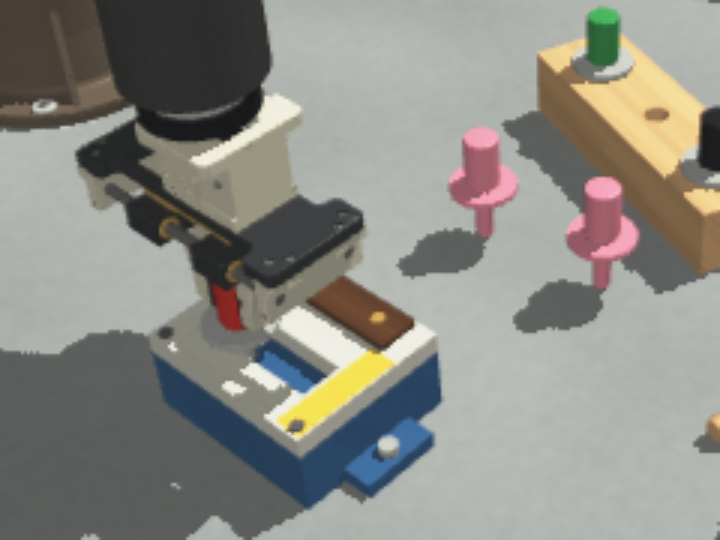

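The pin has gone down into the hole without contact force, and the collar is almost on the plate at crop (230,325). I'll seat it, release and retreat.

Run:
```python
from h import *
print(bot.movel(jig(0,.029),velocity=.02,guard=6),bot.read_ee_pos()[2]-.066,bot.read_wrist_force())
bot.grip(.06);bot.dwell(.2)
print(bot.read_opening())
bot.movel(jig(0,.16),velocity=.12)
bot.reach([.40,.10,.30],rot(A+np.pi)) if bot.ik([.40,.10,.30],rot(A+np.pi)) is not None else print('noik')
bot.dwell(.3)
for n in('scene','top'):
    c=bot.read_camera(n);im=c['image'].astype(int);R,G,B=im[...,0],im[...,1],im[...,2]
    b=(130,310,60,300) if n=='scene' else (130,280,280,440)
    save('end_'+n,cv2.resize(c['image'][b[0]:b[1],b[2]:b[3]],None,fx=3,fy=3))
    m=(R>100)&(G<.4*R)&(B<.4*R);k=np.zeros_like(m);k[180:270,120:200]=1
    if n=='top': k[:]=0;k[190:260,340:400]=1
    l=cv2.connectedComponentsWithStats((m&k&(abs(cloud(c)[...,2]-.1)<.05)).astype(np.uint8));st,ce=l[2],l[3];i=1+np.argmax(st[1:,4])
    P=cloud(c)[l[1]==i];print(n,st[i],'hole-frame xy',onplane(c,*ce[i],.094 if n=='scene' else .116)-HOLE,'z range',np.percentile(P[:,2],[3,97]))
print(bot.read_t(),bot.read_ee_pos(),bot.read_wrist_force())
```

```text
True 0.030877347725307647 [-1.47832359  1.9637109   6.47656664]
0.06011492085935674
scene [131 216  16  24 288] hole-frame xy [-0.00088644 -0.00056298  0.028     ] z range [0.07681639 0.11747769]
top [366 231  16  12 153] hole-frame xy [0.00044413 0.00608264 0.05      ] z range [0.08271344 0.11784732]
17.7083 [0.40014623 0.09964102 0.29984724] [ 0.57034209 -0.26057085 -0.38963321]
```

View pics/end_scene.png

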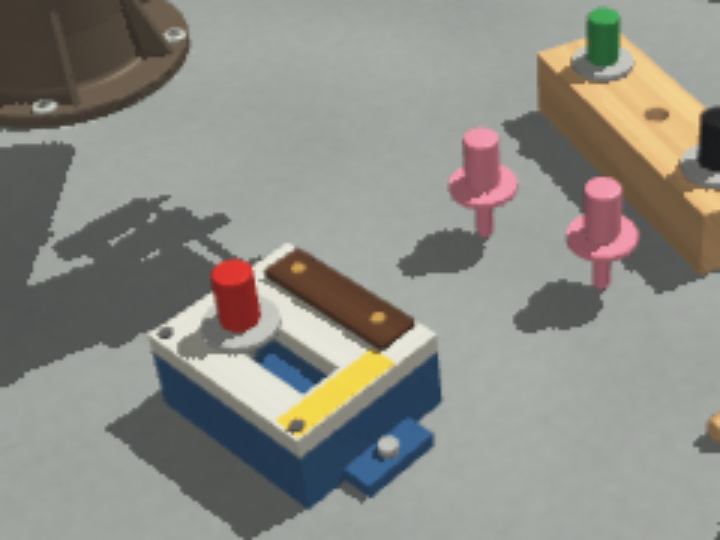

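View pics/end_top.png

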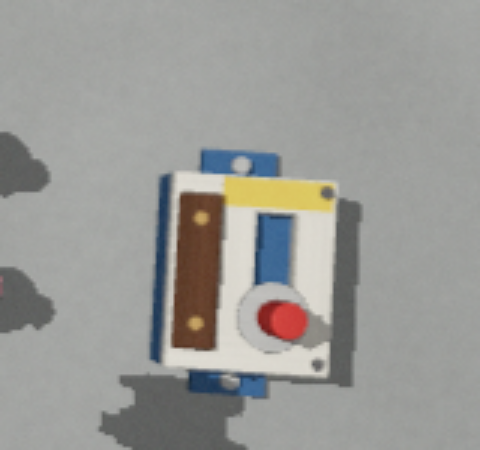

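The pin stands upright with its collar on the plate (scene crop 237,300; top crop 283,320). Green, black and the arm are all clear, so I'm handing in.

Run:
```python
from h import *
bot.hand_in();print(bot.read_t())
```

```text
the job is handed in; nothing more can be done
the job is handed in; nothing more can be done
```

I pulled the red pin from the middle rack hole and set its tip about 8 mm deep at the yellow end of the slot. I slid it about 62 mm to the other end and lowered it until the collar touched the plate, at about 6 N. Then I let go and moved the arm clear. The job was handed in at about 17.7 s of the 45 s allowed.

**Final checks**
- **Position:** the scene view puts the grip within about 1 mm of the hole's axis. The top view read 6 mm off in y. I put that down to the grip's side being visible in its colour mask; either value is within the 18 mm limit.
- **Height:** the grip's top measured z ≈ 0.1175 against 0.116 expected, so the collar is down on the plate.
- **Upright:** the pin looks upright in both pictures, but I did not measure its angle.
- **Other pins:** green and black still stand in the rack in the final scene picture. I judged this by eye and did not measure their positions again; black is only partly in that crop.

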